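# Release the bonded bar and hold it up level for inspection

## Robot

A 7-joint arm with a two-finger parallel gripper is mounted at the origin on the work surface. World frame = base frame: x ahead of the robot, y to its left, z up, the work surface at z = 0. Lengths are in m, angles in rad, forces in N, time in s.
With the tool pointing down it reaches from about 0.4 to 0.9 m from the base axis. Payload 5.5 kg.
Tool frame: the origin (TCP) lies at the very end of the fingers, on their centre line; the grasp point (between the pads) lies 19 mm behind it; z points along the fingers, y is the line along which they close (so a half turn about z gives the same grasp; the last joint's range is limited). The gripper opens to 92 mm and grips with 3 to 60 N. Pads are 19 mm wide; open, the fingers measure 130 mm over their backs; the gripper's body (75 mm by 190 mm) begins 47 mm behind the grasp point.
Start: joints at [-0.841, 0.501, -0.427, 1.55, 0.221, 1.138, -0.21], TCP at [0.292, 0.58, 0.227] pointing down, gripper open.
Joint ranges: [-2.88, 2.88], [-0.31, 2.03], [-1.54, 1.56], [0.2, 2.42], [-1.41, 4.55], [0.19, 2.02], [-2.57, 2.57]. Speed limits (rad/s): [2.57, 2.57, 3.14, 3.14, 3.14, 3.14, 3.14].

## Interface

Orientations are given as a unit quaternion [w, x, y, z].
In Python, from bench import robot gives the robot as it stands.
- The arm moves only by the tool move_arm, never from a script. Its argument "steps" is a list that holds one entry, the list of rows, each a list of 7 numbers: the shift along the tool's x, y, z in m, then the turn, a rotation vector about the tool's x, y, z in degrees, then the finger opening in m, from 0 to 0.0918. In form: [[[x, y, z, ax, ay, az, gripper], ...]]. A call has 1 to 20 rows; each row is the pose to reach, as a shift and turn from the pose commanded when the call began, along the tool's axes at that moment; what a row does not reach only later rows make up. A row lasts 1/10 s, in which the tool goes at most 50 mm and 8.59 degrees, less where a joint would pass 70% of its speed; a pose out of reach is approached as far as the arm can. A call with a gripper value outside its range is refused whole. The fingers move at their own pace and stop on an object; "newtons" is the grip in N (left out, the last holds). Time passes only in rows, so rows that repeat a pose let the fingers close. It gives the time, the measured TCP pose, the force, the opening and the grip force at its end, in the units of the state.
- robot.get_obs(): the state, without advancing time (a new reading comes with each control period).
- robot.grab_frame(name): name is "scene" or "top" or "wrist"; returns a dict with "pixels" (384x512x3 uint8, blue, green, red), "range_z" (384x512 float32, m along the optical axis (not along the pixel's ray), 0 where there is no reading), "fx", "fy", "cx", "cy" (pixels), "position" and "rotation" of the camera in the world. Camera axes: x right, y down, z forward; pixel columns grow to the right and rows downward; lengths in m; the calibration is good to about 2 mm. A picture is of the moment at which its call begins.
- robot.finish_job(): hands the job in; it is judged then, once.
The state is a dict: "time": time; "joint_pos": joint angles; "qd": joint speeds; "effort": joint torques, N m; "position": TCP position; "tool_rot": TCP orientation; "ft_force": force on the tool from outside, world axes, zero at the start; "torque": the same for the moment, N m; "gripper_width": opening from 0.0 (shut) to 1.0 (fully open); "gripper_force": force on a finger pad.
Only numpy, scipy, OpenCV 4.12 (cv2) and the standard library are available. Lean on these libraries where they do the work, as an engineer would, in place of code of your own. Each camera call takes 0.05 s, during which the arm holds its last target. There are 200 camera calls.

## Task

With the bar still seated in the bonding fixture, swing its hold-down arm with the red handle about a quarter turn aside, towards the robot, so that it no longer lies over the bar. Then grip the bar, lift it without tipping it to about 10 cm above its seat, and keep it still and level there over the fixture for two seconds so that its glued feet can be inspected. Finish while still holding it in the air with the arm left aside; do not disturb the jar or the bottle and blocks in the tray.

Things in the scene. Friction and masses are not known exactly. Their poses are not given: they have to be found in the camera images.
- fixture: Bonding fixture fixed to the bench: white plate 110 (x) by 250 (y) by 15 mm thick, from y = -140 to +110 mm. Origin at bench height under the middle of the bar's nest; z up, y along the bar, -x the side facing the robot (yaw within 0.3 rad). Two aluminium rests 30 by 24 mm at y = -50 and +50 mm have tops at z = 30 mm.
- nest (a point): Point midway between the rests at the height of their tops, 30 mm above the bench; the seated bar's origin is here. Black cheeks 14 mm long at fixture y = -76 and +76 mm, x from 20 to 32 mm either side, and an end stop at y = 87.5 to 97.5 mm, all up to z = 45 mm, locate the bar with about 2 mm of play; between them its sides are free.
- pivot (a point): On the axis of the hold-down arm's vertical hinge: fixture x = 0, y = -115 mm, 64 mm above the bench, on a steel post of 28 mm diameter. The arm is a steel strip 18 mm wide, reaching 125 mm from the axis, 60 to 70 mm above the bench, with a rubber pad under its end that clears the bar's top by 2.5 mm.
- clamp (a joint): Angle of the hold-down arm about its vertical hinge, rad, growing anticlockwise from above. 0: along the fixture's +y, over the bar; 1.57: points to the fixture's -x, the robot's side. Starts between -0.2 and 0.2; stops at -0.25 and 1.75. Stiff (about 0.12 N m), stays where it is left.
- handle (a point): Point on the axis of the arm's upright round red handle: 18 mm diameter, standing on the arm 117 mm from the hinge axis, from 76 to 138 mm above the bench; this point is 113 mm above the bench. It moves with the arm.
- bar: The bonded part: aluminium bar 36 (x) by 170 (y) by 12 mm, a dark steel block 30 by 28 by 18 mm on top at y = +70 mm, two black rubber feet 26 by 20 by 8 mm below at y = -50 and +50 mm. Origin mid-length at the feet's undersides; z up: the aluminium is at z = 8 to 20 mm, seated 38 to 50 mm above the bench. Seated, axes as the fixture's. Mass 0.24 to 0.48 kg.
- balance (a point): Balance point of the bar: bar x = 0, y = +25 mm (towards the steel block), z = 14 mm, mid-thickness of the aluminium. Gripped across the 36 mm width here it hangs level.
- tray: Grey open parts tray fixed to the bench, 170 (x) by 150 (y) by 30 mm high; origin at the centre of its underside. Not to be used.
- glue: Bystander standing in the tray: round green bottle with white cap, 40 mm diameter, 110 mm high; origin at the centre of its underside.
- block_a: Bystander lying in the tray: black rubber block 36 by 26 by 20 mm; origin at the centre of its underside.
- block_b: Bystander lying in the tray: a second block like the first.
- jar: Bystander standing on the bench beyond the fixture and tray, near the middle: round pale jar with a white lid, 56 mm diameter, 70 mm high; origin at the centre of its underside.
Things that resemble listed ones, but are neither listed nor needed, are in the scene too. There is more than one size of the bar; the one meant has the size given above.

How it is judged:
On the way, in this order (a step that is already met when the one before it is completed fails the run):
1. the hold-down arm is swung aside by more than 1 rad while the bar is still in its nest (value of joint clamp above 1 rad and distance between bar and nest below 0.012 m), for 0.2 s.
2. the bar is held by the fingers 7 to 14 cm above its seat, over the fixture, level and still, for 1.5 s (z of bar in the frame of fixture between 0.1 and 0.17 m and angle between bar's own z axis and vertical below 0.1 rad and horizontal distance between bar and nest below 0.06 m and contact force between bar and the fingers above 0.5 N and contact force between bar and fixture below 0.1 N and value of joint clamp above 1 rad and linear speed of bar below 0.03 m/s and angular speed of bar below 0.2 rad/s), for 1.5 s.
At the end, for the whole second after the job is handed in: The fingers hold the bar 70 to 140 mm above its seat, within 60 mm sideways of the nest, tilted less than 0.1 rad (6 degrees), slower than 0.02 m/s and 0.15 rad/s, touching no part of the fixture, with the hold-down arm still more than 1 rad aside (z of bar in the frame of fixture between 0.1 and 0.17 m and angle between bar's own z axis and vertical below 0.1 rad and horizontal distance between bar and nest below 0.06 m and contact force between bar and the fingers above 0.5 N and contact force between bar and fixture below 0.1 N and value of joint clamp above 1 rad and linear speed of bar below 0.02 m/s and angular speed of bar below 0.15 rad/s); the arm keeps its last pose, push and grip.
It fails at once if the bar is tipped by more than 0.3 rad (angle between bar's own z axis and vertical above 0.3 rad).
It fails at once if the glue bottle is moved more than 25 mm (distance of glue from where it was at the start of the episode above 0.025 m).
It fails at once if the first rubber block is moved more than 25 mm (distance of block_a from where it was at the start of the episode above 0.025 m).
It fails at once if the second rubber block is moved more than 25 mm (distance of block_b from where it was at the start of the episode above 0.025 m).
It fails at once if the jar is moved more than 25 mm (distance of jar from where it was at the start of the episode above 0.025 m).
It also fails if it takes over 58 s, if anything falls off the work surface, if the arm or the gripper's body presses on something with over 40 N, if the wrist force passes 120 N, or if a joint passes its speed limit or range.

## Working session

There is one attempt and no reset: what is moved stays moved. The work goes in short steps, Python scripts to look and compute and a tool call to move; the robot and the scene stay as the last step left them, time stands still between calls to the robot, and variables do not carry over. Pictures are saved under pics/ and viewed, at most 10 in all, crops included, and the job is handed in when it is done.

Besides the shell and the picture viewer there is one more tool, called after ">>>" as name(argument=value, ...) on one line, values as JSON. move_arm: Moves the arm, as the interface text tells. Its arguments: {"type":"object","properties":{"steps":{"type":"array"},"newtons":{"type":"number"}},"required":["steps"]}

```bash
mkdir -p pics; ls
cat > h.py <<'E'
import numpy as np, cv2
from bench import robot
def grab(n):
    f=robot.grab_frame(n); np.savez('/tmp/%s.npz'%n,**f); return f
def load(n): return dict(np.load('/tmp/%s.npz'%n))
def R(f):
    r=np.array(f['rotation'],float)
    if r.shape==(3,3): return r
    from scipy.spatial.transform import Rotation as Ro
    return Ro.from_quat(np.roll(r,-1)).as_matrix()
def ray(f,u,v): return R(f)@np.array([(u-f['cx'])/f['fx'],(v-f['cy'])/f['fy'],1.])
def plane(f,u,v,z):
    d=ray(f,u,v); p=np.array(f['position']); return p+d*(z-p[2])/d[2]
def pts(f):
    v,u=np.mgrid[:384,:512]; z=f['range_z']
    c=np.stack([(u-f['cx'])/f['fx']*z,(v-f['cy'])/f['fy']*z,z],-1)
    return c@R(f).T+np.array(f['position'])
E
python3 - <<'E'
from h import *
for n in('top','scene'):
    f=grab(n); cv2.imwrite(f'pics/{n}1.png',f['pixels']); print(n,f['position'],f['rotation'],f['fx'])
o=robot.get_obs(); print({k:np.round(v,4).tolist() for k,v in o.items()})
E
```

```text
pics
top [ 0.48084241 -0.02552638  0.99659971] [ 0.04996095 -0.70403185  0.7061432  -0.05661132] 353.913702064513
scene [ 1.15468344 -0.58391251  0.71588207] [-0.40266718  0.83485731  0.33951685 -0.16000224] 473.45991927850736
{'time': 0.1, 'joint_pos': [-0.8408, 0.5018, -0.4268, 1.5513, 0.2208, 1.1383, -0.2103], 'qd': [0.0009, -0.001, 0.0003, -0.0011, -0.0008, -0.0021, -0.0006], 'effort': [-0.0101, -56.7864, -5.8381, -27.9916, -0.069, 0.024, -0.0], 'position': [0.2923, 0.5799, 0.2258], 'tool_rot': [-0.0002, 0.2313, 0.9729, -0.0008], 'ft_force': [-0.3383, 0.1853, 0.2498], 'torque': [-0.0189, 0.0133, 0.0053], 'gripper_force': 0.0, 'gripper_width': 0.9971}
```

View pics/top1.png

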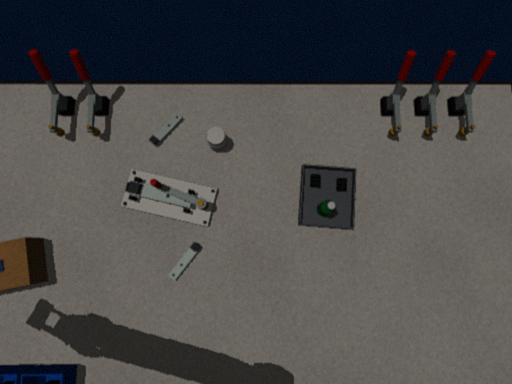

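View pics/scene1.png

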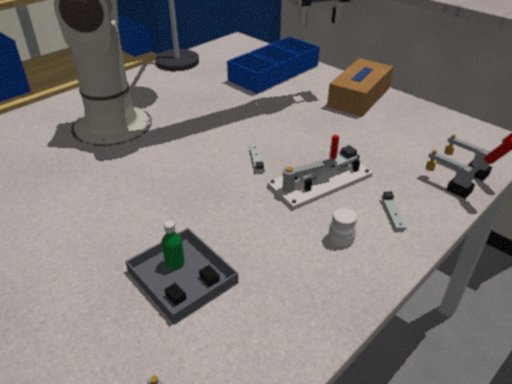

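The top view shows the fixture at about (169,197), with its post at (202,204), red handle at (155,183) and the bar's dark block at (134,187).

What could be mistaken for the target:
- **Bars:** the seated bar at (160,193), and loose smaller bars at (167,130) and (185,260).
- **Red handles:** the fixture handle at (155,183), and toggle clamps at (40,65), (80,65), (406,66), (445,66) and (483,66).

I choose the bar and handle in the fixture.

```bash
cat > m.py <<'E'
from h import *
t=load('top'); s=load('scene')
def red(f,box):
    h=cv2.cvtColor(f['pixels'],cv2.COLOR_BGR2HSV); m=((h[...,0]<8)|(h[...,0]>172))&(h[...,1]>150)&(h[...,2]>60)
    k=np.zeros_like(m); x0,y0,x1,y1=box; k[y0:y1,x0:x1]=1; return m&k
for f,b in((t,(140,170,175,200)),(s,(320,125,350,170))):
    m=red(f,b); P=pts(f)[m]; P=P[(P[:,2]>.05)]
    v,u=np.nonzero(m); print('red px',m.sum(),u.min(),u.max(),v.min(),v.max(),'xyz med',np.median(P,0).round(4),'zmax',np.percentile(P[:,2],[2,50,98]).round(4))
    print(' top pts',P[P[:,2]>.1].mean(0).round(4))
# plate from depth+white
P=pts(t)
g=t['pixels'].min(-1)
m=np.zeros(g.shape,bool); m[160:235,110:225]=1
pl=m&(P[...,2]>.008)&(P[...,2]<.021)
a=P[m&(P[...,2]>.008)][:,:2].astype(np.float32)
r=cv2.minAreaRect(a*1000); print('fixture rect',r)
a=P[pl][:,:2].astype(np.float32); print('plate rect',cv2.minAreaRect(a*1000),'z',np.median(P[pl][:,2]))
# by white colour, ray cast on z=.015
w=(m&(g>120)).astype(np.uint8); c=max(cv2.findContours(w,0,2)[0],key=cv2.contourArea)
q=np.array([plane(t,u,v,.015)[:2] for u,v in c[:,0]]).astype(np.float32); print('white rect',cv2.minAreaRect(q*1000))
hi=m&(P[...,2]>.035); print(np.histogram(P[hi][:,2],bins=np.arange(.03,.15,.005)))
x=cv2.resize(t['pixels'][160:235,110:225],None,fx=6,fy=6,interpolation=2); x=np.clip(x*1.4,0,255); cv2.imwrite('pics/crop1.png',x)
E
python3 m.py
```

```text
red px 28 150 155 179 184 xyz med [0.6326 0.2232 0.1386] zmax [0.136  0.1386 0.1411]
 top pts [0.6331 0.2235 0.1385]
red px 116 331 338 135 158 xyz med [0.6376 0.2154 0.1141] zmax [0.0804 0.1141 0.1394]
 top pts [0.6373 0.2158 0.1213]
fixture rect ((591.9802856445312, 146.4534912109375), (391.7024230957031, 119.51580047607422), 74.09632873535156)
plate rect ((611.2233276367188, 213.18307495117188), (250.3959503173828, 110.05705261230469), 76.65226745605469) z 0.015895665502470013
white rect ((564.4293212890625, 156.101806640625), (109.94239044189453, 36.760887145996094), 75.88021850585938)
(array([  0,  14,  53, 249, 363,  16,  12, 180, 265,  32,   5,   4,   5,
         3,   6,   4,   3,   4,   3,   7,   6,  33,   4]), array([0.03 , 0.035, 0.04 , 0.045, 0.05 , 0.055, 0.06 , 0.065, 0.07 ,
       0.075, 0.08 , 0.085, 0.09 , 0.095, 0.1  , 0.105, 0.11 , 0.115,
       0.12 , 0.125, 0.13 , 0.135, 0.14 , 0.145]))[ WARN:0@0.241] global loadsave.cpp:1063 imwrite_ Unsupported depth image for selected encoder is fallbacked to CV_8U.
```

View pics/crop1.png

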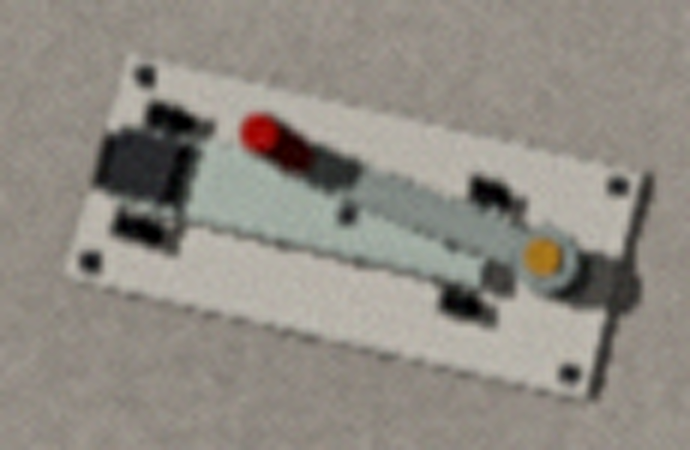

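The crop confirms the choice: a large bar with its dark block at the far +y end, the arm lying over it, the red handle top at crop (260,133), and the post screw at (543,257). The plate rectangle fits 250x110 mm exactly.

```bash
cat >> h.py <<'E'
from scipy.spatial.transform import Rotation as Ro
def rel(target,yheading,ref=None):
    "shift in tool axes and turn about tool z (deg) to reach world target with tool y along heading (mod 180)"
    o=robot.get_obs(); T=Ro.from_quat(np.roll(o['tool_rot'],-1)).as_matrix()
    h=np.degrees(np.arctan2(T[1,1],T[0,1])); d=(yheading-h+90)%180-90
    x=np.cross
    y=np.array([np.cos(np.radians(h+d)),np.sin(np.radians(h+d)),0]); z=np.array([0,0,-1.]); G=np.stack([np.cross(y,z),y,z],1)
    rv=np.degrees(Ro.from_matrix(T.T@G).as_rotvec())
    return (T.T@(np.array(target)-o['position'])).round(4), rv.round(2), o['position'].round(4), round(h,2)
E
python3 - <<'E'
from h import *
t=load('top'); print('handle top',plane(t,109.8+260/6,159.8+133/6,.138),'post top',plane(t,109.8+543/6,159.8+257/6,.085))
P=pts(t);print(P[202:206,198:203,2].round(3))
s=load('scene'); print('handle scene',plane(s,334.5,158,.08),plane(s,335,138,.135))
yd=np.array([np.cos(np.radians(76.65)),np.sin(np.radians(76.65))]);o=np.array([.6112,.2132])+.015*yd;p=o-.115*yd;print(o,p)
h=plane(t,109.8+260/6,159.8+133/6,.138)[:2]-p;print(np.linalg.norm(h),np.degrees(np.arctan2(h[1],h[0]))-76.65)
print(rel([.634,.223,.21],-23.3))
E
```

```text
handle top [0.6324537  0.22248884 0.138     ] post top [0.58726675 0.11386836 0.085     ]
[[0.079 0.076 0.079 0.077 0.077]
 [0.078 0.075 0.08  0.08  0.075]
 [0.078 0.076 0.081 0.077 0.077]
 [0.079 0.078 0.077 0.077 0.075]]
handle scene [0.64108488 0.21800358 0.08      ] [0.63697069 0.21549869 0.135     ]
[0.61466348 0.22779467] [0.58811011 0.11590223]
0.11544289074338966 -9.238938586518842
(array([-0.4658, -0.1649,  0.0161]), array([-8.000e-02,  7.000e-02,  8.655e+01]), array([0.2923, 0.5799, 0.2258]), np.float64(63.25))
```

>>> move_arm(steps=[[[-0.03,-0.01,0,0,0,6,0.09],[-0.07,-0.025,0,0,0,13,0.09],[-0.11,-0.04,0,0,0,20,0.08],[-0.15,-0.055,0,0,0,27,0.07],[-0.19,-0.068,0,0,0,34,0.05],[-0.23,-0.08,0,0,0,41,0.04],[-0.27,-0.095,0,0,0,48,0.04],[-0.31,-0.11,0,0,0,55,0.04],[-0.35,-0.125,0,0,0,62,0.04],[-0.39,-0.138,0,0,0,69,0.04],[-0.42,-0.15,0,0,0,76,0.04],[-0.45,-0.16,0,0,0,82,0.04],[-0.466,-0.165,0,0,0,86.5,0.04],[-0.466,-0.165,0,0,0,86.5,0.04],[-0.466,-0.165,0,0,0,86.5,0.04]]])

```text
time: 1.6
position: [0.6335, 0.224, 0.226]
tool_rot: [-0.001, 0.834, 0.551, -0.001]
ft_force: [0.2, 0.7, -0.6]
gripper_width: 0.432
gripper_force: 0.0
```

Run:
```python
from h import *
f=grab('wrist'); cv2.imwrite('pics/w1.png',f['pixels']); o=robot.get_obs();print(o['time'],o['position'],o['joint_pos'].round(2) if hasattr(o['joint_pos'],'round') else o['joint_pos'],o['gripper_width'],f['position'])
```

```text
1.65 [0.63305084 0.22506641 0.22620071] [-0.38  0.51  0.01  1.5  -0.    1.14 -0.78] 0.43565258865809287 [0.66087776 0.28625728 0.3844462 ]
```

View pics/w1.png

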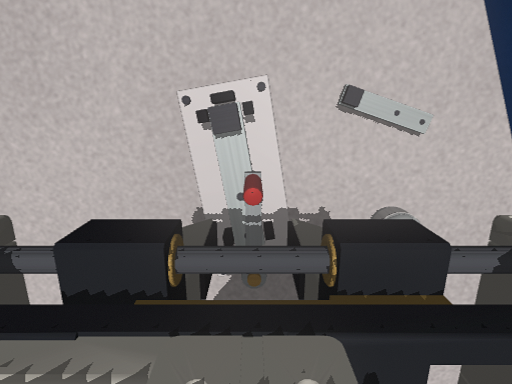

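The wrist view shows the handle top at (253,197), the steel block at (225,120), and the bar running down to the left of the handle.

Run:
```python
from h import *
f=load('wrist'); P=pts(f)
h=cv2.cvtColor(f['pixels'],cv2.COLOR_BGR2HSV); m=((h[...,0]<8)|(h[...,0]>172))&(h[...,1]>130)&(h[...,2]>60)
m[:160]=0;m[215:]=0;m[:,:235]=0;m[:,275:]=0
T=m&(P[...,2]>.132); v,u=np.nonzero(T); print('handle z',np.median(P[T][:,2]),'xy',P[T].mean(0).round(4),'ray',plane(f,(u.min()+u.max())/2,(v.min()+v.max())/2,.138).round(4),u.min(),u.max(),v.min(),v.max())
b=np.zeros_like(m); b[95:142,200:250]=1
B=b&(P[...,2]>.06)&(P[...,2]<.075)&(h[...,2]<110); print('block',cv2.minAreaRect((P[B][:,:2]*1000).astype(np.float32)),np.median(P[B][:,2]))
A=np.zeros_like(m); A[135:200,205:262]=1; A&=(P[...,2]>.045)&(P[...,2]<.056)
print('alu',cv2.minAreaRect((P[A][:,:2]*1000).astype(np.float32)),np.median(P[A][:,2]))
L=np.zeros_like(m); L[70:210,170:295]=1; L&=(P[...,2]>.009)&(P[...,2]<.021); r=cv2.minAreaRect((P[L][:,:2]*1000).astype(np.float32)); print('plate',r, cv2.boxPoints(r).round(1).tolist())
```

```text
handle z 0.13804398115382205 xy [0.6343 0.2231 0.138 ] ray [0.6347 0.2233 0.138 ] 244 262 187 204
block ((632.0410766601562, 293.61431884765625), (27.99685287475586, 29.668617248535156), 76.82427978515625) 0.06836632299981074
alu ((619.2731323242188, 240.501220703125), (78.04491424560547, 36.090110778808594), 76.78447723388672) 0.05041489070635252
plate ((621.4594116210938, 251.7895965576172), (168.08758544921875, 110.60433197021484), 76.54827880859375) [[548.0999755859375, 182.89999389648438], [655.7000122070312, 157.1999969482422], [694.7999877929688, 320.70001220703125], [587.2000122070312, 346.3999938964844]]
```

Run:
```python
from h import *
print(rel([.6345,.2232,.098],-23.4))
```

```text
(array([-0.0012,  0.0023,  0.1282]), array([-0.11, -0.01,  0.36]), array([0.6331, 0.2251, 0.2262]), np.float64(-23.04))
```

>>> move_arm(steps=[[[-0.001,0.002,0.01,0,0,0.3,0.04],[-0.001,0.002,0.03,0,0,0.3,0.04],[-0.001,0.002,0.055,0,0,0.3,0.04],[-0.001,0.002,0.08,0,0,0.3,0.04],[-0.001,0.002,0.105,0,0,0.3,0.04],[-0.001,0.002,0.12,0,0,0.3,0.04],[-0.001,0.002,0.128,0,0,0.3,0.04],[-0.001,0.002,0.128,0,0,0.3,0.027],[-0.001,0.002,0.128,0,0,0.3,0.027],[-0.001,0.002,0.128,0,0,0.3,0.027],[-0.001,0.002,0.128,0,0,0.3,0.027]]], newtons=5)

```text
time: 2.75
position: [0.6367, 0.222, 0.1]
tool_rot: [0.0, 0.837, 0.548, 0.001]
ft_force: [-0.7, 0.1, -0.3]
gripper_width: 0.297
gripper_force: 0.0
```

Run:
```python
import numpy as np
for d in range(5,96,6)or[]:
    a=np.radians(d);print([round(.117*(np.cos(a)-1),3),round(-.117*np.sin(a),3),0,0,0,-d,.027])
```

```text
[np.float64(-0.0), np.float64(-0.01), 0, 0, 0, -5, 0.027]
[np.float64(-0.002), np.float64(-0.022), 0, 0, 0, -11, 0.027]
[np.float64(-0.005), np.float64(-0.034), 0, 0, 0, -17, 0.027]
[np.float64(-0.009), np.float64(-0.046), 0, 0, 0, -23, 0.027]
[np.float64(-0.015), np.float64(-0.057), 0, 0, 0, -29, 0.027]
[np.float64(-0.021), np.float64(-0.067), 0, 0, 0, -35, 0.027]
[np.float64(-0.029), np.float64(-0.077), 0, 0, 0, -41, 0.027]
[np.float64(-0.037), np.float64(-0.086), 0, 0, 0, -47, 0.027]
[np.float64(-0.047), np.float64(-0.093), 0, 0, 0, -53, 0.027]
[np.float64(-0.057), np.float64(-0.1), 0, 0, 0, -59, 0.027]
[np.float64(-0.068), np.float64(-0.106), 0, 0, 0, -65, 0.027]
[np.float64(-0.079), np.float64(-0.111), 0, 0, 0, -71, 0.027]
[np.float64(-0.091), np.float64(-0.114), 0, 0, 0, -77, 0.027]
[np.float64(-0.103), np.float64(-0.116), 0, 0, 0, -83, 0.027]
[np.float64(-0.115), np.float64(-0.117), 0, 0, 0, -89, 0.027]
[np.float64(-0.127), np.float64(-0.117), 0, 0, 0, -95, 0.027]
```

>>> move_arm(steps=[[[0,-0.01,0,0,0,-5,0.027],[-0.002,-0.022,0,0,0,-11,0.027],[-0.005,-0.034,0,0,0,-17,0.027],[-0.009,-0.046,0,0,0,-23,0.027],[-0.015,-0.057,0,0,0,-29,0.027],[-0.021,-0.067,0,0,0,-35,0.027],[-0.029,-0.077,0,0,0,-41,0.027],[-0.037,-0.086,0,0,0,-47,0.027],[-0.047,-0.093,0,0,0,-53,0.027],[-0.057,-0.1,0,0,0,-59,0.027],[-0.068,-0.106,0,0,0,-65,0.027],[-0.079,-0.111,0,0,0,-71,0.027],[-0.091,-0.114,0,0,0,-77,0.027],[-0.103,-0.116,0,0,0,-83,0.027],[-0.115,-0.117,0,0,0,-89,0.027],[-0.127,-0.117,0,0,0,-95,0.027],[-0.127,-0.117,0,0,0,-95,0.027],[-0.127,-0.117,0,0,0,-95,0.04],[-0.127,-0.117,0,0,0,-95,0.04],[-0.127,-0.117,0,0,0,-95,0.04]]])

```text
time: 4.75
position: [0.4781, 0.1527, 0.0989]
tool_rot: [0.0, 0.161, 0.987, 0.0]
ft_force: [0.5, 0.6, 0.2]
gripper_width: 0.429
gripper_force: 0.0
```

Run:
```python
from h import *
f=grab('scene'); cv2.imwrite('pics/s2.png',f['pixels'][100:260,220:420].repeat(3,0).repeat(3,1))
```

```text
(no output)
```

View pics/s2.png

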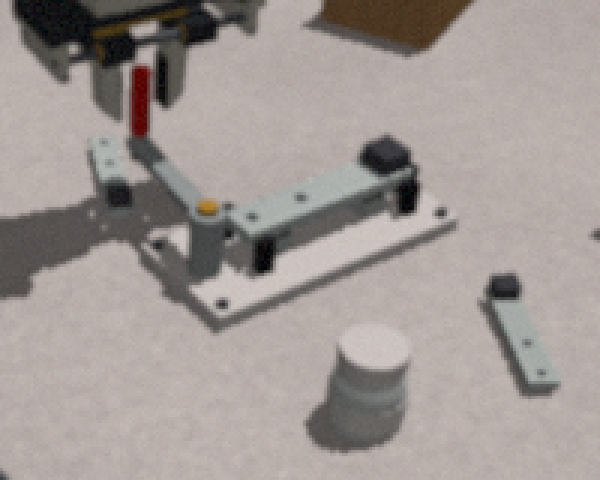

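The arm is aside: the red handle is at crop (140,100), between the fingers. The bar is still seated, with its block at (385,155). I'll lift clear and go above the balance point.

>>> move_arm(steps=[[[0,0,0.0,0,0,0,0.04],[0,0,-0.02,0,0,0,0.04],[0,0,-0.05,0,0,0,0.04],[0,0,-0.085,0,0,0,0.04],[0,0,-0.115,0,0,0,0.04],[0,0,-0.13,0,0,0,0.05],[0,0,-0.13,0,0,0,0.065],[0,0,-0.13,0,0,0,0.065]]])

```text
time: 5.6
position: [0.4776, 0.152, 0.2283]
tool_rot: [-0.0, 0.161, 0.987, -0.0]
ft_force: [-0.3, 0.1, 0.1]
gripper_width: 0.652
gripper_force: 0.0
```

Run:
```python
from h import *
print(rel([.6216,.2498,.2],-13.35))
```

```text
(array([-0.1054,  0.1386,  0.0282]), array([-1.00e-02,  1.00e-02,  8.48e+01]), array([0.4776, 0.152 , 0.2283]), np.float64(71.45))
```

>>> move_arm(steps=[[[-0.004,0.005,0,0,0,5,0.065],[-0.014,0.018,0,0,0,12,0.065],[-0.024,0.032,0,0,0,20,0.065],[-0.034,0.045,0,0,0,28,0.065],[-0.044,0.058,0,0,0,36,0.065],[-0.054,0.071,0,0,0,44,0.065],[-0.064,0.084,0,0,0,52,0.065],[-0.074,0.098,0.005,0,0,60,0.065],[-0.084,0.111,0.01,0,0,68,0.065],[-0.094,0.124,0.018,0,0,75,0.065],[-0.102,0.134,0.025,0,0,81,0.065],[-0.105,0.139,0.028,0,0,84.8,0.065],[-0.105,0.139,0.028,0,0,84.8,0.065],[-0.105,0.139,0.028,0,0,84.8,0.065]]])

```text
time: 7.0
position: [0.6205, 0.2501, 0.1989]
tool_rot: [-0.0, 0.784, 0.621, -0.002]
ft_force: [0.0, -0.3, 0.5]
gripper_width: 0.71
gripper_force: 0.0
```

Run:
```python
from h import *
f=grab('wrist'); t=grab('top'); cv2.imwrite('pics/w2.png',f['pixels']); P=pts(f)
h=cv2.cvtColor(f['pixels'],cv2.COLOR_BGR2HSV)
near=np.hypot(P[...,0]-.62,P[...,1]-.25)<.12; near[225:]=0
B=near&(P[...,2]>.062)&(P[...,2]<.075)&(h[...,2]<110)
A=near&(P[...,2]>.046)&(P[...,2]<.055)
def big(m):
    n,l,s,c=cv2.connectedComponentsWithStats(m.astype(np.uint8)); return l==1+np.argmax(s[1:,4])
for n,M in(('block',big(B)),('alu',big(A))):
    print(n,cv2.minAreaRect((P[M][:,:2]*1000).astype(np.float32)),np.median(P[M][:,2]),np.argwhere(M).min(0),np.argwhere(M).max(0))
o=robot.get_obs();print(o['position'],o['time'])
```

```text
block ((632.1594848632812, 293.8466796875), (27.531328201293945, 29.22688102722168), 76.80950164794922) 0.0683829333762227 [123 238] [152 268]
alu ((622.629150390625, 254.5342559814453), (109.5597915649414, 36.0047492980957), 76.79167938232422) 0.05044169937647469 [122 235] [224 270]
[0.6210335  0.25000976 0.20007131] 7.1
```

View pics/w2.png

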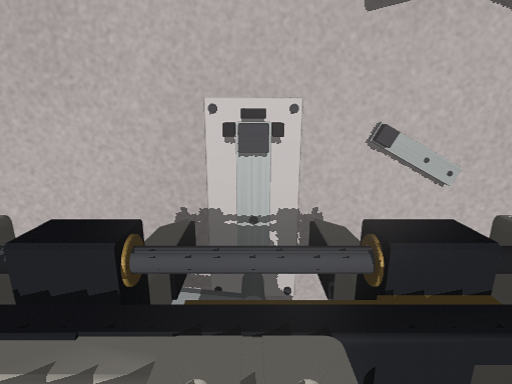

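The nest view shows the bar free of the arm, with its block at (254,137), the alu running to (253,224), and the arm off at (200,295). I'll descend at the balance point.

Run:
```python
from h import *
print(rel([.6217,.2498,.0255],-13.2))
```

```text
(array([1.000e-04, 9.000e-04, 1.746e-01]), array([-0.05,  0.05, -0.07]), array([0.621 , 0.25  , 0.2001]), np.float64(-13.27))
```

>>> move_arm(steps=[[[0,0.001,0.015,0,0,0,0.065],[0,0.001,0.04,0,0,0,0.065],[0,0.001,0.07,0,0,0,0.065],[0,0.001,0.1,0,0,0,0.065],[0,0.001,0.13,0,0,0,0.065],[0,0.001,0.15,0,0,0,0.065],[0,0.001,0.165,0,0,0,0.065],[0,0.001,0.172,0,0,0,0.065],[0,0.001,0.1745,0,0,0,0.065],[0,0.001,0.1745,0,0,0,0.065],[0,0.001,0.1745,0,0,0,0.065]]], newtons=10)

```text
time: 8.2
position: [0.6235, 0.2506, 0.0275]
tool_rot: [0.0, 0.784, 0.62, 0.001]
ft_force: [0.7, -0.4, -0.1]
gripper_width: 0.708
gripper_force: 0.0
```

Run:
```python
from h import *
print(rel([.6217,.2498,.0255],-13.2)); f=grab('scene'); cv2.imwrite('pics/s3.png',f['pixels'][100:260,220:420].repeat(3,0).repeat(3,1))
```

```text
(array([-0.0012, -0.0016,  0.0019]), array([ 0.1 , -0.07, -0.15]), array([0.6235, 0.2506, 0.0275]), np.float64(-13.35))
```

View pics/s3.png

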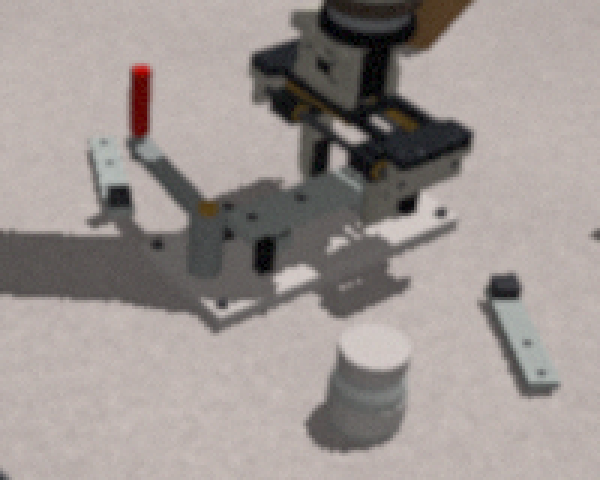

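The fingers straddle the bar at crop (320,170) and (380,200), and the arm and jar are undisturbed. I'll correct the small offset and close.

>>> move_arm(steps=[[[-0.001,-0.0015,0.001,0,0,0,0.065],[-0.001,-0.0015,0.001,0,0,0,0.05],[-0.001,-0.0015,0.001,0,0,0,0.042],[-0.001,-0.0015,0.001,0,0,0,0.03],[-0.001,-0.0015,0.001,0,0,0,0.02],[-0.001,-0.0015,0.001,0,0,0,0.02],[-0.001,-0.0015,0.001,0,0,0,0.02],[-0.001,-0.0015,0.001,0,0,0,0.02],[-0.001,-0.0015,0.001,0,0,0,0.02]]], newtons=35)

```text
time: 9.15
position: [0.621, 0.2495, 0.0252]
tool_rot: [0.0, 0.784, 0.62, 0.0]
ft_force: [0.3, 0.1, 0.3]
gripper_width: 0.385
gripper_force: 35.0
```

>>> move_arm(steps=[[[0,0,-0.002,0,0,0,0.02],[0,0,-0.005,0,0,0,0.02],[0,0,-0.01,0,0,0,0.02],[0,0,-0.015,0,0,0,0.02],[0,0,-0.02,0,0,0,0.02],[0,0,-0.026,0,0,0,0.02],[0,0,-0.032,0,0,0,0.02],[0,0,-0.038,0,0,0,0.02],[0,0,-0.045,0,0,0,0.02],[0,0,-0.052,0,0,0,0.02],[0,0,-0.059,0,0,0,0.02],[0,0,-0.066,0,0,0,0.02],[0,0,-0.073,0,0,0,0.02],[0,0,-0.08,0,0,0,0.02],[0,0,-0.086,0,0,0,0.02],[0,0,-0.092,0,0,0,0.02],[0,0,-0.097,0,0,0,0.02],[0,0,-0.1,0,0,0,0.02],[0,0,-0.102,0,0,0,0.02],[0,0,-0.102,0,0,0,0.02]]])

```text
time: 11.15
position: [0.6209, 0.2496, 0.1274]
tool_rot: [-0.0, 0.784, 0.62, 0.0]
ft_force: [0.4, 0.8, -2.6]
gripper_width: 0.389
gripper_force: 35.0
```

>>> move_arm(steps=[[[0,0,0,0,0,0,0.02],[0,0,0,0,0,0,0.02],[0,0,0,0,0,0,0.02],[0,0,0,0,0,0,0.02],[0,0,0,0,0,0,0.02],[0,0,0,0,0,0,0.02],[0,0,0,0,0,0,0.02],[0,0,0,0,0,0,0.02],[0,0,0,0,0,0,0.02],[0,0,0,0,0,0,0.02],[0,0,0,0,0,0,0.02],[0,0,0,0,0,0,0.02],[0,0,0,0,0,0,0.02],[0,0,0,0,0,0,0.02],[0,0,0,0,0,0,0.02],[0,0,0,0,0,0,0.02],[0,0,0,0,0,0,0.02],[0,0,0,0,0,0,0.02],[0,0,0,0,0,0,0.02],[0,0,0,0,0,0,0.02]]])

```text
time: 13.15
position: [0.6209, 0.2495, 0.1272]
tool_rot: [-0.0, 0.784, 0.62, 0.0]
ft_force: [1.3, 0.2, -2.9]
gripper_width: 0.387
gripper_force: 35.0
```

Run:
```python
from h import *
f=grab('scene'); cv2.imwrite('pics/s4.png',f['pixels'][60:260,220:420].repeat(3,0).repeat(3,1))
w=grab('wrist'); P=pts(w); near=np.hypot(P[...,0]-.62,P[...,1]-.25)<.12; near[225:]=0
A=near&(P[...,2]>.135)&(P[...,2]<.165); Q=P[A]; C=np.linalg.lstsq(np.c_[Q[:,:2]-Q[:,:2].mean(0),np.ones(len(Q))],Q[:,2],rcond=None)[0]; print(C,len(Q))
B=near&(P[...,2]>.165)&(P[...,2]<.19); print('block',P[B].mean(0),B.sum())
```

```text
[0.00831783 0.02954025 0.15185164] 2173
block [0.63167392 0.29447756 0.17032153] 5244
```

View pics/s4.png

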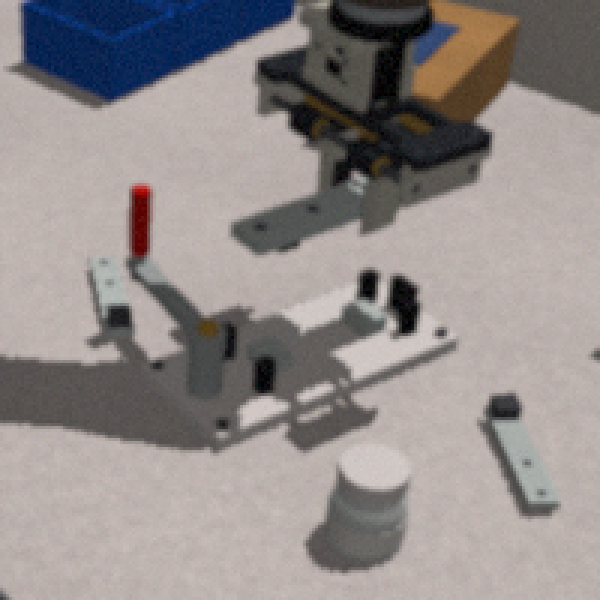

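The bar hangs level at crop (300,210), clear of the fixture. The fitted tilt is about 0.03 rad and the bar has risen about 0.10 m. The red-handled arm is aside at (140,220).

```bash
python3 -c "
from bench import robot
print(robot.finish_job())"
```

```text
the job is handed in; nothing more can be done
None
```

I swung the hold-down arm aside, lifted the bar about 10 cm, kept it level and still for 2 s, and handed the job in with the gripper still holding it; the hand-in returned no verdict.

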